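# Hold the bench magnifier out over a mineral sample

## Task

Set the handled porcelain dish, with the mineral chip still in it, upright and centred on the round stage of the magnifier stand and let go of it. Then take the post at the end of the sprung magnifier rod and pull the rod out until the black band, its length mark, has just come fully out of the sleeve, so that the lens is above the dish; finish while still holding it there against the spring. Leave the other things on the bench where they are.

Things in the scene. Friction and masses are not known exactly. Their poses are not given: they have to be found in the camera images.
- dish_center (a point): Centre of the white porcelain dish that has a straight stick handle: round, 60 mm across at the foot, 80 mm at the rim, 44 mm high, wall 4 mm, 0.14 kg give or take; a small mineral chip lies loose in it. The point is on the dish's axis, 22 mm above its underside. The frame's z is up, its x points from the axis out along the handle.
- dish_handle (a point): Middle of the dish's level stick handle, a bar 14 mm wide and 14 mm high; it runs from the wall (40 mm from the dish's axis) to 102 mm from the axis. The point is 70 mm from the axis and 34 mm above the dish's underside. Same axes as dish_center.
- dish: The same dish with the handle; origin at the centre of its underside, x along the handle.
- chip: Reddish-brown mineral chip, 20 x 15 x 15 mm, 15 g, lying loose in the handled dish, whose inner floor is 6 mm above its underside; origin at the centre of the chip's underside.
- stage (a point): Centre of the top of the magnifier stand's stage, a round aluminium disc 84 mm across with its top 22 mm above the table, on a fixed dark base 110 mm wide and 12 mm high. z is up; the stand's x axis points from the stage towards the upright column (245 mm from the stage) that carries the sleeve; the base reaches from 65 mm on the other side of the stage to 295 mm on the column's side.
- sleeve_mouth (a point): Centre of the mouth of the fixed level steel sleeve (28 mm thick), out of which the rod comes: 170 mm along x from the stage's centre and 150 mm above the table. Same axes as stage; the rod slides out along -x, towards the stage.
- pull_post (a point): Grip point of the upright black post at the free end of the sprung rod: 14 x 14 mm square, sides along the stand's axes, standing free from 10 mm to 55 mm above the rod's axis (top 205 mm above the table); the point is 20 mm below its top. The post stands 55 mm beyond the lens centre, so 65 mm along x from the stage centre with the rod in, and moves along -x as the rod is pulled. Clear on all sides.
- lens (a point): Centre of the level round lens, in a black ring 68 mm across and 10 mm thick, carried by the rod 150 mm above the table. With the rod in it is 120 mm along x from the stage centre; with the rod out at its mark it is straight above the stage centre.
- magnifier (a joint): How far the rod is pulled out of its sleeve, m: 0 fully in, 0.145 at the stop. The spring inside draws it back with 3 N at 0, rising to 9 N at 0.12 and 10 N at the stop. The length mark is a black band 14 mm wide round the bright 10 mm rod, hidden in the sleeve at first: it begins to show at about 0.106 and is just fully out, its far edge at the sleeve's mouth, at about 0.120.
- amber_bottle: Bystander, to be left alone: amber glass bottle with a white cap, 48 mm across, 95 mm high; origin at the centre of its underside.
- tall_jar: Bystander, to be left alone: clear glass jar with a steel lid, 72 mm across, 130 mm high; origin at the centre of its underside.
- crucible: Bystander, to be left alone: small white porcelain cup WITHOUT a handle, 56 mm across, 38 mm high; origin at the centre of its underside.
- beaker: Bystander, to be left alone: clear glass beaker, 66 mm across, 85 mm high; origin at the centre of its underside.
- slide_box: Bystander, to be left alone: grey plastic slide box, 85 x 100 x 35 mm; origin at the centre of its underside.
- petri: Bystander, to be left alone: shallow clear glass dish, 90 mm across, 15 mm high; origin at the centre of its underside.
Things that resemble listed ones, but are neither listed nor needed, are in the scene too. What is shaped like the dish but pink or red is not meant.

How it is judged:
By the outcome, as a careful person would: the job done as asked, in the order asked, and still so for the second after the job is handed in, while the arm keeps its last pose, push and grip.
It also fails if it takes over 64 s, if anything falls off the work surface, if the arm or the gripper's body presses on something with over 40 N, if the wrist force passes 120 N, or if a joint passes its speed limit or range.

## Robot

A 6-joint arm with a two-finger parallel gripper is mounted at the origin on the work surface. World frame = base frame: x ahead of the robot, y to its left, z up, the work surface at z = 0. Lengths are in m, angles in rad, forces in N, time in s.
With the tool pointing down it reaches from about 0.375 to 0.975 m from the base axis. Payload 3.8 kg.
Tool frame: the origin (TCP) lies at the very end of the fingers, on their centre line; the grasp point (between the pads) lies 19 mm behind it (bot.grip_point_offset is the distance from the TCP to the grasp point, in m); z points along the fingers, x is the direction in which the jaws open and shut, and the axes are right-handed (so a half turn about z gives the same grasp; the last joint's range is limited). The gripper opens to 85 mm and grips with 20 to 120 N. Pads are 22 mm wide; open, the fingers measure 114 mm over their backs; the gripper's body (76 mm by 85 mm) begins 54 mm behind the grasp point. The pads swing forward as they close: fully open they stand 13 mm farther back than shut.
Start: joints at [-1.316, 0.264, 1.604, -0, 1.274, -0.037], TCP at [0.194, -0.646, 0.231] pointing down, gripper open.
Joint ranges: [-2.63, 2.63], [-0.94, 2.18], [0.31, 2.57], [-1.31, 4.45], [0, 2.66], [-2.55, 2.55]. Speed limits (rad/s): [2.57, 2.57, 3.14, 3.14, 3.14, 3.14].

## Interface

Orientations are given as a rotation vector (axis times angle).
In Python, from workcell import bot, read_camera gives the robot as it stands.
- The arm moves only by the tool arm_command, never from a script. Its argument "rows" is a list of rows, each an object with "delta_rot": the turn, a rotation vector about the tool's x, y, z in rad, a list of three; "xyz": the shift along the tool's x, y, z in m, a list of three; "gripper": the finger opening in m, from 0 to 0.0854. A call has 1 to 12 rows; each row shifts and turns the commanded pose from where the row before left it, along the tool's axes as they then stand; what a row does not reach is not made up. A row lasts 1/10 s, in which the tool goes at most 50 mm and 8.59 degrees, less where a joint would pass 70% of its speed; a pose out of reach is approached as far as the arm can. A call is refused whole if a number of a shift passes 0.05 or a number of a turn 0.15, either way. A call with a gripper value outside its range is refused whole. The fingers move at their own pace and stop on an object; "force" is the grip in N (left out, the last holds). Time passes only in rows, so rows that do not move let the fingers close. It gives the time, the measured TCP pose, the force and the opening at its end, in the units of the state.
- bot.read_state(): the state, without advancing time (a new reading comes with each control period).
- read_camera(name): name is "scene" or "top"; returns a dict with "pixels" (480x640x3 uint8, red, green, blue), "range_z" (480x640 float32, m along the optical axis (not along the pixel's ray), 0 where there is no reading), "intrinsics" (3x3 intrinsics, pixels), "camera_from_world" (4x4, takes a point from world to camera coordinates). Camera axes: x right, y up, looking along -z (the intrinsics and any distortion apply to the point x, -y, -z); pixel columns grow to the right and rows downward; lengths in m; the calibration is good to about 2 mm. A picture is of the moment at which its call begins.
- bot.finish_job(): hands the job in, once; it reports no verdict.
The state is a dict: "time": time; "q": joint angles; "joint_vel": joint speeds; "joint_torque": joint torques, N m; "tool_pos": TCP position; "tcp_rot": TCP orientation; "wrist_force": force on the tool from outside, world axes, zero at the start; "torque": the same for the moment, N m; "width": opening from 0.0 (shut) to 1.0 (fully open).
Only numpy, scipy, OpenCV 4.12 (cv2) and the standard library are available. Lean on these libraries where they do the work, as an engineer would, in place of code of your own. Each camera call takes 0.05 s, during which the arm holds its last target.

## Working session

There is one attempt and no reset: what is moved stays moved. The work goes in short steps, Python scripts to look and compute and a tool call to move; the robot and the scene stay as the last step left them, time stands still between calls to the robot, and variables do not carry over. Pictures are saved under pics/ and viewed, and the job is handed in when it is done.

Besides the shell and the picture viewer there is one more tool, called after ">>>" as name(argument=value, ...) on one line, values as JSON. arm_command: Moves the arm, as the interface text tells. Its arguments: {"type":"object","properties":{"rows":{"type":"array","items":{"type":"object","properties":{"delta_rot":{"type":"array","items":{"type":"number"}},"xyz":{"type":"array","items":{"type":"number"}},"gripper":{"type":"number"}}}},"force":{"type":"number"}},"required":["rows"]}

```bash
mkdir -p pics; ls
python3 - <<'E'
from workcell import bot, read_camera
import cv2,pickle
s=bot.read_state();print(s, bot.grip_point_offset)
for n in("scene","top"):
    c=read_camera(n);pickle.dump(c,open(f"pics/{n}0.pkl","wb"))
    cv2.imwrite(f"pics/{n}0.png",c["pixels"][:,:,::-1]);print(c["intrinsics"],c["camera_from_world"])
E
```

```text
pics
{'time': 0.0, 'q': array([-1.31590613e+00,  2.64745152e-01,  1.60540213e+00, -3.12607353e-06,
        1.27371964e+00, -3.68719667e-02]), 'joint_vel': array([ 0.00046509, -0.00158874,  0.00187536, -0.00055987,  0.00030723,
       -0.00055563]), 'joint_torque': array([-1.67031849e-03, -5.15101790e+01, -3.67310286e+01, -1.15591329e-04,
        1.25000239e-02,  4.47764705e-06]), 'tool_pos': array([ 0.19398284, -0.64574057,  0.22995225]), 'tcp_rot': array([-2.5196233 ,  1.87407755,  0.00278758]), 'wrist_force': array([-0.27656056,  0.84562455,  0.41578047]), 'torque': array([-0.06179542, -0.00663479, -0.0552981 ]), 'width': 1.0032976133144864} 0.0187
[[594.89580179   0.         316.07241712]
 [  0.         594.89580179 229.5585798 ]
 [  0.           0.           1.        ]] [[ 0.75386251  0.65670773  0.0206465  -0.31294783]
 [-0.48128639  0.53055159  0.69776673  0.18869299]
 [ 0.44727477 -0.53595706  0.71602745 -1.84326516]
 [ 0.          0.          0.          1.        ]]
[[581.21476439   0.         319.86852289]
 [  0.         581.21476439 238.32381058]
 [  0.           0.           1.        ]] [[-0.02224587 -0.99962473 -0.01598501 -0.07715262]
 [ 0.99774339 -0.02321148  0.06300285 -0.52536312]
 [-0.06335024 -0.01454738  0.99788532 -1.66314179]
 [ 0.          0.          0.          1.        ]]
```

View pics/scene0.png

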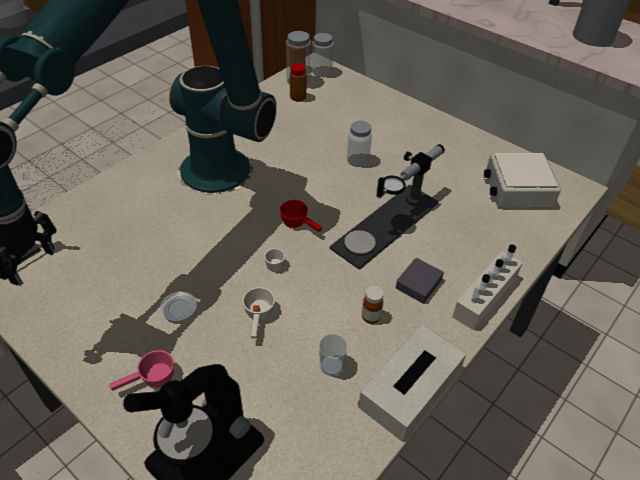

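View pics/top0.png

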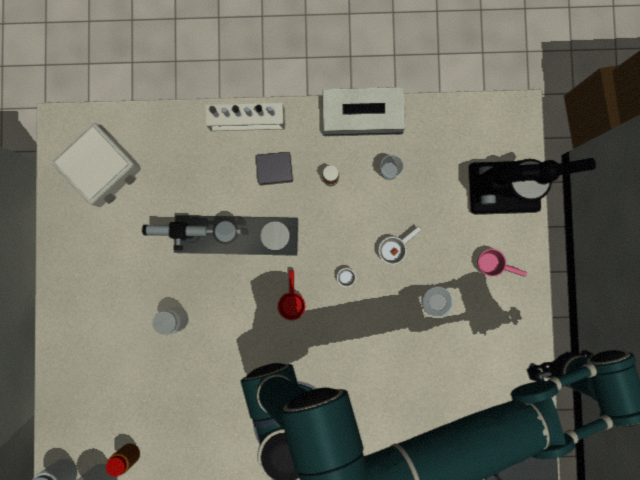

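The top view has four candidates for the dish: white with handle and chip (391,249), dark red (291,305), pink (491,262), and a handle-less white cup (345,276). The white one with the handle towards (420,228) fits, as it also holds the reddish chip. I'll confirm with a crop and measure it.

```bash
cat > h.py <<'E'
import numpy as np,cv2,pickle
from scipy.spatial.transform import Rotation as R
def load(n): return pickle.load(open(f"pics/{n}.pkl","rb"))
def ray(c,u,v):
    T=c["camera_from_world"];K=c["intrinsics"]
    d=np.array([(u-K[0,2])/K[0,0],-(v-K[1,2])/K[1,1],-1.]);
    return -T[:3,:3].T@T[:3,3], T[:3,:3].T@d
def onz(c,u,v,z):
    o,d=ray(c,u,v); return o+d*(z-o[2])/d[2]
def cloud(c):
    T=c["camera_from_world"];K=c["intrinsics"];v,u=np.mgrid[:480,:640];r=c["range_z"]
    P=np.stack([(u-K[0,2])/K[0,0]*r,-(v-K[1,2])/K[1,1]*r,-r],-1)
    W=(P-T[:3,3])@T[:3,:3]; W[r==0]=np.nan; return W
def proj(c,p):
    T=c["camera_from_world"];K=c["intrinsics"];q=T[:3,:3]@np.asarray(p)+T[:3,3]
    return K[0,0]*q[0]/-q[2]+K[0,2], K[1,1]*-q[1]/-q[2]+K[1,2]
E
python3 - <<'E'
from h import *
t=load("top0");s=load("scene0")
a=t["pixels"][205:275,360:440,::-1];b=s["pixels"][275:345,230:310,::-1]
d=t["pixels"][200:270,130:310,::-1];e=s["pixels"][130:275,320:450,::-1]
cv2.imwrite("pics/c1.png",cv2.resize(np.hstack([a,b]),None,fx=4.5,fy=4.5,interpolation=2))
d=cv2.resize(d,None,fx=4,fy=4,interpolation=2);e=cv2.resize(e,None,fx=4,fy=4,interpolation=2)
cv2.imwrite("pics/c2.png",d);cv2.imwrite("pics/c3.png",e)
for n,c in(("top",t),("scene",s)):
    W=cloud(c)
    z=W[...,2]
    # dish region points
    roi=(W[...,0]>.35)&(W[...,0]<.65)&(np.abs(W[...,1]+.21)<.12)&(z>.015)&(z<.06)
    P=W[roi];print(n,len(P),P.mean(0) if len(P) else 0)
    for (u,v) in [(391,249),(412,233),(275,236),(225,231),(178,231),(200,229)] if n=="top" else [(258,298),(256,322),(360,243),(395,186),(383,192),(420,170)]:
        print(u,v,W[v,u].round(4))
E
```

```text
top 457 [ 0.46277692 -0.25520539  0.03365228]
391 249 [ 0.4885 -0.2947  0.0021]
412 233 [ 0.5309 -0.3513  0.0421]
275 236 [0.5332 0.0405 0.0164]
225 231 [0.5392 0.1588 0.1651]
178 231 [0.5415 0.2814 0.1727]
200 229 [0.5459 0.2245 0.1671]
scene 810 [ 0.45749018 -0.24586256  0.03121951]
258 298 [ 0.4619 -0.2742  0.0125]
256 322 [ 0.5247 -0.3417  0.0403]
360 243 [0.5396 0.0371 0.0215]
395 186 [0.5464 0.1641 0.1476]
383 192 [0.5421 0.1149 0.1564]
420 170 [0.56   0.2613 0.1503]
```

View pics/c1.png

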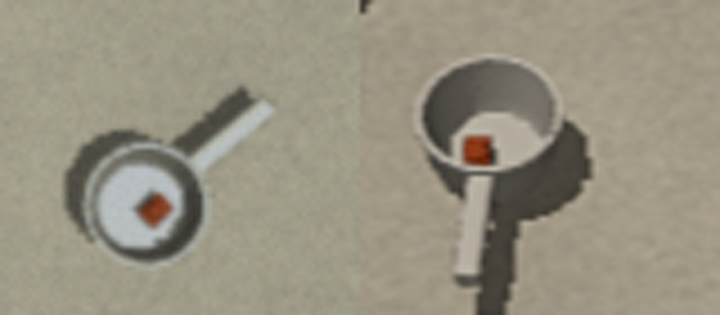

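View pics/c2.png

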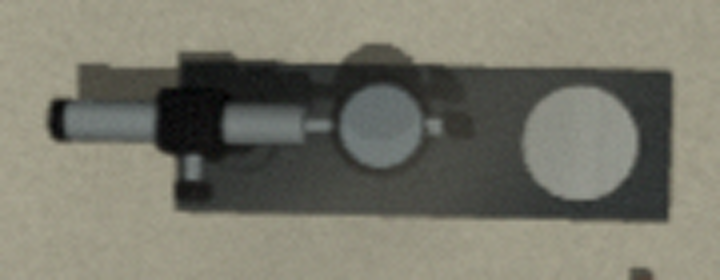

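View pics/c3.png

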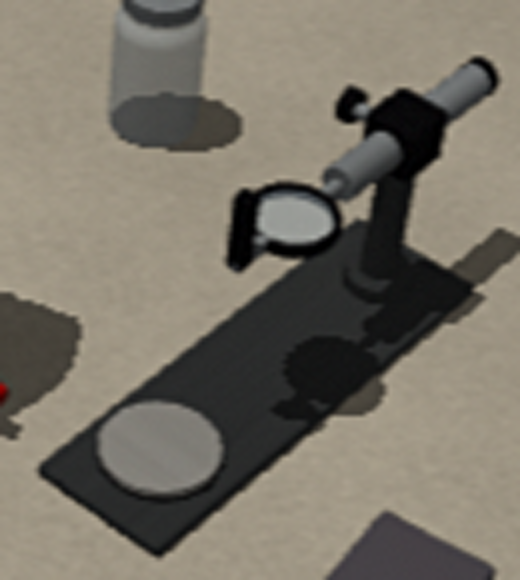

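The crop confirms it: white dish, straight handle, reddish chip. Now the precise values from both views.

Run:
```python
from h import *
def circ(c,pts,z):
    P=np.array([onz(c,u,v,z)[:2] for u,v in pts]);A=np.c_[2*P,np.ones(len(P))]
    x=np.linalg.lstsq(A,(P**2).sum(1),rcond=None)[0];r=np.sqrt(x[2]+x[0]**2+x[1]**2)
    return x[:2].round(4),round(r,4),np.abs(np.hypot(*(P-x[:2]).T)-r).max().round(4)
for n,rs,rd in (("top0",(215,258,255,295),(222,275,370,428)),("scene0",(225,262,335,385),(280,345,235,285))):
    c=load(n);px=c["pixels"].astype(int);g=px.mean(-1)
    m=np.zeros((480,640),np.uint8);a=rs;m[a[0]:a[1],a[2]:a[3]]=(g[a[0]:a[1],a[2]:a[3]]>95)
    cs,_=cv2.findContours(m,0,1)
    for q in sorted(cs,key=cv2.contourArea)[-2:]:
        if len(q)>10: print(n,"stage",circ(c,cv2.convexHull(q)[:,0]+0.0,.022),cv2.contourArea(q))
    # dish: via point cloud
    W=cloud(c);z=W[...,2];a=rd
    sub=np.zeros_like(z,bool);sub[a[0]:a[1],a[2]:a[3]]=1
    # white = low saturation & bright
    sat=px.max(-1)-px.min(-1)
    print(n, "table",px[a[0]+1,a[2]+1], "vals",px[249,380] if n=="top0" else px[300,265])
    print("z>.03 pts",(sub&(z>.03)).sum())
    m=(sub&(z>.028)&(z<.06)).astype(np.uint8)
    Q=np.argwhere(m)[:,::-1]
    P=np.array([onz(c,u,v,.042)[:2] for u,v in Q])
    # far from preliminary centre -> handle
    for it in range(1):
        pass
    np.save(f"pics/{n}_P.npy",P)
    big=cv2.resize(np.hstack([m[a[0]:a[1],a[2]:a[3]]*255]),None,fx=5,fy=5,interpolation=0)
    cv2.imwrite(f"pics/m_{n}.png",big)
```

```text
top0 stage (array([0.4343, 0.0426]), np.float64(0.0687), np.float64(0.0035)) 78.0
top0 stage (array([0.5348, 0.0414]), np.float64(0.0414), np.float64(0.0007)) 613.5
top0 table [163 157 138] vals [132 134 123]
z>.03 pts 292
scene0 stage (array([0.485 , 0.0374]), np.float64(0.0397), np.float64(0.0055)) 156.0
scene0 stage (array([0.5344, 0.0416]), np.float64(0.041), np.float64(0.0008)) 498.0
scene0 table [160 151 134] vals [132 126 115]
z>.03 pts 463
```

View pics/m_top0.png

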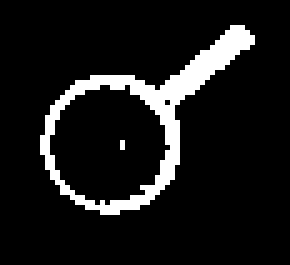

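View pics/m_scene0.png

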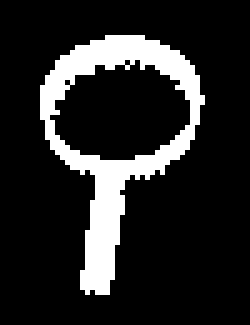

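Stage measured at (0.535, 0.0415); the two views agree to 1 mm. The masks show the rim ring and handle cleanly. Next I fit the dish axis, the handle, and the rod direction and post.

Run:
```python
from h import *
from scipy.optimize import least_squares
for n,(a0,a1,b0,b1) in (("top0",(222,275,370,428)),("scene0",(280,345,235,285))):
    c=load(n);W=cloud(c);z=W[...,2]
    sub=np.zeros_like(z,bool);sub[a0:a1,b0:b1]=1
    m=(sub&(z>.028)&(z<.06)).astype(np.uint8)
    cs,_=cv2.findContours(m,0,cv2.CHAIN_APPROX_NONE);q=max(cs,key=cv2.contourArea)[:,0]
    P=np.array([onz(c,u,v,.044)[:2] for u,v in q])
    f=lambda x:np.hypot(P[:,0]-x[0],P[:,1]-x[1])-x[2]
    x=least_squares(f,[.47,-.25,.04],loss="cauchy",f_scale=.001).x
    print(n,"rim",x.round(4))
    Q=np.argwhere(m)[:,::-1];H=np.array([onz(c,u,v,.041)[:2] for u,v in Q])
    d=np.hypot(*(H-x[:2]).T);H=H[d>.05];
    mean=H.mean(0);_,_,V=np.linalg.svd(H-mean);dr=V[0]*np.sign(V[0]@(mean-x[:2]))
    print("handle mean",mean.round(4),"dir",dr.round(3),np.degrees(np.arctan2(dr[1],dr[0])),"from-axis ang",np.degrees(np.arctan2(*(mean-x[:2])[::-1])),"ext",((H-x[:2])@dr).min().round(4),((H-x[:2])@dr).max().round(4))
    # magnifier points
    M=(W[...,0]>.46)&(W[...,0]<.62)&(W[...,1]>.05)&(W[...,1]<.40)&(z>.135)&(z<.24)
    S=W[M];print("mag n",len(S))
    for lo in np.arange(.06,.40,.02):
        k=S[(S[:,1]>=lo)&(S[:,1]<lo+.02)]
        if len(k):print(round(lo,2),len(k),k[:,0].min().round(3),np.median(k[:,0]).round(4),k[:,0].max().round(3),k[:,2].max().round(3),np.median(k[:,2]).round(3))
```

```text
top0 rim [ 0.4834 -0.2924  0.0382]
handle mean [ 0.5301 -0.3523] dir [ 0.613 -0.79 ] -52.214358933449695 from-axis ang -52.02414857124031 ext 0.0509 0.1006
mag n 1450
0.08 5 0.538 0.5393 0.541 0.213 0.188
0.1 49 0.53 0.535 0.543 0.214 0.2
0.12 76 0.516 0.539 0.563 0.162 0.155
0.14 170 0.508 0.54 0.572 0.165 0.153
0.16 184 0.508 0.5401 0.573 0.161 0.153
0.18 94 0.514 0.5405 0.567 0.164 0.154
0.2 59 0.528 0.5413 0.555 0.172 0.158
0.22 74 0.529 0.541 0.555 0.172 0.162
0.24 76 0.531 0.5427 0.556 0.176 0.162
0.26 151 0.495 0.5417 0.566 0.181 0.169
0.28 188 0.495 0.5339 0.566 0.18 0.17
0.3 82 0.524 0.5452 0.566 0.18 0.168
0.32 83 0.533 0.5464 0.56 0.173 0.161
0.34 80 0.534 0.5464 0.561 0.172 0.162
0.36 75 0.535 0.5493 0.562 0.172 0.162
0.38 4 0.537 0.5449 0.558 0.161 0.158
scene0 rim [ 0.5966 -0.2986  0.0904]
handle mean [ 0.4978 -0.3093] dir [-0.642  0.766] 129.97389002103336 from-axis ang -173.82680015264827 ext -0.0321 0.1178
mag n 1195
0.08 24 0.532 0.539 0.548 0.208 0.176
0.1 113 0.531 0.5415 0.547 0.208 0.181
0.12 54 0.531 0.5483 0.565 0.159 0.152
0.14 105 0.52 0.5501 0.576 0.16 0.152
0.16 118 0.509 0.5433 0.573 0.159 0.152
0.18 77 0.504 0.5383 0.566 0.161 0.152
0.2 74 0.531 0.5452 0.559 0.169 0.156
0.22 54 0.531 0.5491 0.559 0.168 0.161
0.24 56 0.532 0.5518 0.562 0.168 0.16
0.26 174 0.494 0.5526 0.57 0.176 0.163
0.28 157 0.492 0.5448 0.57 0.177 0.166
0.3 34 0.526 0.5514 0.569 0.174 0.168
0.32 48 0.537 0.5537 0.563 0.17 0.16
0.34 49 0.537 0.5551 0.564 0.171 0.161
0.36 56 0.538 0.5562 0.565 0.169 0.16
0.38 2 0.551 0.5536 0.557 0.162 0.159
```

```bash
cat >> h.py <<'E'
def go(s,pos,az):
    "print needed shift (current tool axes) and turn to tool-down pose with jaws at azimuth az (deg)"
    r=R.from_rotvec(s["tcp_rot"]);a=np.radians(az)
    T=np.array([[np.cos(a),np.sin(a),0],[np.sin(a),-np.cos(a),0],[0,0,-1]])
    print("now",np.round(s["tool_pos"],4),"az",np.degrees(np.arctan2(*r.as_matrix()[1::-1,0])).round(2),"t",round(float(s["time"]),2),"w",round(float(s["width"])*85.4,1),"F",np.round(s["wrist_force"],1))
    d=np.asarray(pos)-s["tool_pos"]
    print("shift cur axes",(r.inv().apply(d)).round(4),"target axes",(T.T@d).round(4),"turn",(r.inv()*R.from_matrix(T)).as_rotvec().round(4))
E
python3 - <<'E'
from h import *
from workcell import bot
from scipy.optimize import least_squares
c=load("scene0");W=cloud(c);z=W[...,2]
m=np.zeros(z.shape,np.uint8);m[280:318,235:285]=((z>.028)&(z<.06))[280:318,235:285]
cs,_=cv2.findContours(m,0,cv2.CHAIN_APPROX_NONE);q=cv2.convexHull(max(cs,key=cv2.contourArea))[:,0]
q=q[q[:,1]<306]
P=np.array([onz(c,u,v,.044)[:2] for u,v in q])
x=least_squares(lambda x:np.hypot(P[:,0]-x[0],P[:,1]-x[1])-.0395,[.483,-.292]);print(x.x,abs(x.fun).max())
d=np.array([np.cos(np.radians(-52.1)),np.sin(np.radians(-52.1))])
p=np.array([.4834,-.2924])+.064*d;print(p)
go(bot.read_state(),[*p,.12],37.9)
t=load("top0");print([onz(t,*k)[:2].round(3) for k,z in (((345,276),0),) for k in [k]] if 0 else [onz(t,345,276,.04)[:2],onz(t,330,173,.09)[:2],onz(t,389,166,.08)[:2]])
E
```

```text
[ 0.48489146 -0.29260004] 0.0009229440664788868
[ 0.52271425 -0.34290138]
now [ 0.194  -0.6458  0.23  ] az -73.28 t 0.1 w 85.4 F [-0.3 -0.6 -0.5]
shift cur axes [-0.1953 -0.4019  0.1105] target axes [ 0.4454 -0.0371  0.11  ] turn [-2.1000e-03  1.3000e-03 -1.9405e+00]
[array([ 0.41333131, -0.1582666 ]), array([ 0.70004603, -0.12237797]), array([ 0.717418  , -0.28773081])]
```

>>> arm_command(rows=[{"delta_rot": [0,0,-0.149]},{"delta_rot": [0,0,-0.149]},{"delta_rot": [0,0,-0.149]},{"delta_rot": [0,0,-0.149]},{"delta_rot": [0,0,-0.149]},{"delta_rot": [0,0,-0.149]},{"delta_rot": [0,0,-0.149]},{"delta_rot": [0,0,-0.149]},{"delta_rot": [0,0,-0.149]},{"delta_rot": [0,0,-0.149]},{"delta_rot": [0,0,-0.149]},{"delta_rot": [0,0,-0.149]}])

```text
invalid input
```

>>> arm_command(rows=[{"delta_rot": [0,0,-0.149]},{"xyz": [0.04,-0.004,0]},{"xyz": [0.04,-0.004,0]},{"xyz": [0.04,-0.004,0]},{"xyz": [0.04,-0.004,0]},{"xyz": [0.04,-0.004,0]},{"xyz": [0.04,-0.004,0]},{"xyz": [0.04,-0.004,0]},{"xyz": [0.04,-0.004,0]},{"xyz": [0.04,-0.004,0]},{"xyz": [0.04,0,0]},{"xyz": [0.04,0,0]}])

```text
invalid input
```

Run:
```python
from h import *
from workcell import bot
go(bot.read_state(),[.523,-.343,.0155],37.9)
```

```text
now [ 0.194  -0.6458  0.23  ] az -73.28 t 0.1 w 85.4 F [-0.3 -0.6 -0.5]
shift cur axes [-0.1949 -0.4022  0.215 ] target axes [ 0.4456 -0.0368  0.2145] turn [-2.1000e-03  1.3000e-03 -1.9405e+00]
```

The calls were refused, probably because each row needs every field.

>>> arm_command(rows=[{"delta_rot": [0,0,-0.149],"xyz": [0,0,0],"gripper": 0.085},{"delta_rot": [0,0,-0.149],"xyz": [0,0,0],"gripper": 0.085},{"delta_rot": [0,0,-0.149],"xyz": [0,0,0],"gripper": 0.085},{"delta_rot": [0,0,-0.149],"xyz": [0,0,0],"gripper": 0.085},{"delta_rot": [0,0,-0.149],"xyz": [0,0,0],"gripper": 0.085},{"delta_rot": [0,0,-0.149],"xyz": [0,0,0],"gripper": 0.085},{"delta_rot": [0,0,-0.149],"xyz": [0,0,0],"gripper": 0.085},{"delta_rot": [0,0,-0.149],"xyz": [0,0,0],"gripper": 0.085},{"delta_rot": [0,0,-0.149],"xyz": [0,0,0],"gripper": 0.085},{"delta_rot": [0,0,-0.149],"xyz": [0,0,0],"gripper": 0.085},{"delta_rot": [0,0,-0.149],"xyz": [0,0,0],"gripper": 0.085},{"delta_rot": [0,0,-0.149],"xyz": [0,0,0],"gripper": 0.085}])

```text
time: 1.3
tool_pos: [0.1941, -0.646, 0.2305]
tcp_rot: [-3.037, -0.8, -0.0]
wrist_force: [0.2, 0.0, -0.2]
width: 0.997
```

>>> arm_command(rows=[{"delta_rot": [0,0,-0.148],"xyz": [0,0,0],"gripper": 0.085},{"delta_rot": [0,0,0],"xyz": [0.04,-0.004,0],"gripper": 0.085},{"delta_rot": [0,0,0],"xyz": [0.04,-0.004,0],"gripper": 0.085},{"delta_rot": [0,0,0],"xyz": [0.04,-0.004,0],"gripper": 0.085},{"delta_rot": [0,0,0],"xyz": [0.04,-0.004,0],"gripper": 0.085},{"delta_rot": [0,0,0],"xyz": [0.04,-0.004,0],"gripper": 0.085},{"delta_rot": [0,0,0],"xyz": [0.04,-0.004,0],"gripper": 0.085},{"delta_rot": [0,0,0],"xyz": [0.04,-0.004,0],"gripper": 0.085},{"delta_rot": [0,0,0],"xyz": [0.04,-0.004,0],"gripper": 0.085},{"delta_rot": [0,0,0],"xyz": [0.04,-0.004,0],"gripper": 0.085},{"delta_rot": [0,0,0],"xyz": [0.04,0,0],"gripper": 0.085},{"delta_rot": [0,0,0],"xyz": [0.04,0,0],"gripper": 0.085}])

```text
time: 2.5
tool_pos: [0.5213, -0.3477, 0.2308]
tcp_rot: [-2.973, -1.013, 0.001]
wrist_force: [0.4, -0.3, 0.2]
width: 0.996
```

Run:
```python
from h import *
from workcell import bot
go(bot.read_state(),[.523,-.343,.0155],37.9)
```

```text
now [ 0.5213 -0.3477  0.2308] az 37.65 t 2.5 w 85.1 F [ 0.4 -0.3  0.2]
shift cur axes [ 0.0043 -0.0026  0.2153] target axes [ 0.0042 -0.0027  0.2153] turn [-0.0008  0.0003 -0.0044]
```

>>> arm_command(rows=[{"delta_rot": [0,0,-0.004],"xyz": [0.004,-0.003,0.035],"gripper": 0.085},{"delta_rot": [0,0,0],"xyz": [0,0,0.035],"gripper": 0.085},{"delta_rot": [0,0,0],"xyz": [0,0,0.035],"gripper": 0.085},{"delta_rot": [0,0,0],"xyz": [0,0,0.03],"gripper": 0.085},{"delta_rot": [0,0,0],"xyz": [0,0,0.03],"gripper": 0.085},{"delta_rot": [0,0,0],"xyz": [0,0,0.025],"gripper": 0.085},{"delta_rot": [0,0,0],"xyz": [0,0,0.015],"gripper": 0.085},{"delta_rot": [0,0,0],"xyz": [0,0,0.009],"gripper": 0.085},{"delta_rot": [0,0,0],"xyz": [0,0,0],"gripper": 0.085},{"delta_rot": [0,0,0],"xyz": [0,0,0],"gripper": 0.085}])

```text
time: 3.5
tool_pos: [0.5227, -0.345, 0.0183]
tcp_rot: [2.97, 1.019, 0.001]
wrist_force: [0.5, 0.5, -0.1]
width: 0.992
```

Run:
```python
from h import *
from workcell import bot,read_camera
go(bot.read_state(),[.523,-.343,.0155],37.9)
c=read_camera("scene");b=c["pixels"][255:355,210:330,::-1];cv2.imwrite("pics/g1.png",cv2.resize(b,None,fx=6,fy=6,interpolation=2))
```

```text
now [ 0.5227 -0.345   0.0183] az 37.87 t 3.5 w 84.7 F [ 0.5  0.5 -0.1]
shift cur axes [ 0.0015 -0.0014  0.0028] target axes [ 0.0015 -0.0014  0.0028] turn [ 0.0015 -0.0004 -0.0005]
```

View pics/g1.png

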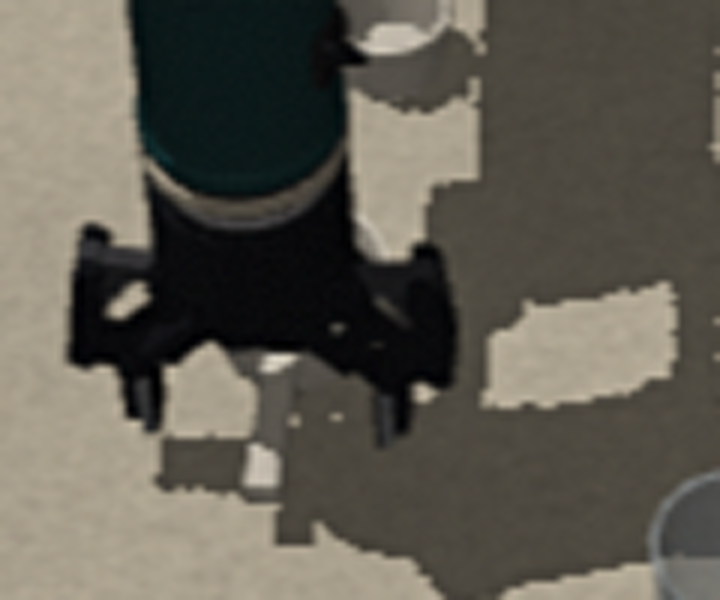

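The picture shows the handle (crop 265,430) between the two fingers. I'll apply a small correction and close gradually.

>>> arm_command(rows=[{"delta_rot": [0,0,0],"xyz": [0.001,-0.001,0.003],"gripper": 0.06},{"delta_rot": [0,0,0],"xyz": [0,0,0],"gripper": 0.04},{"delta_rot": [0,0,0],"xyz": [0,0,0],"gripper": 0.03},{"delta_rot": [0,0,0],"xyz": [0,0,0],"gripper": 0.024},{"delta_rot": [0,0,0],"xyz": [0,0,0],"gripper": 0.02},{"delta_rot": [0,0,0],"xyz": [0,0,0],"gripper": 0.016},{"delta_rot": [0,0,0],"xyz": [0,0,0],"gripper": 0.012},{"delta_rot": [0,0,0],"xyz": [0,0,0],"gripper": 0.005},{"delta_rot": [0,0,0],"xyz": [0,0,0],"gripper": 0.0},{"delta_rot": [0,0,0],"xyz": [0,0,0],"gripper": 0.0},{"delta_rot": [0,0,0],"xyz": [0,0,0],"gripper": 0.0}], force=60)

```text
time: 4.65
tool_pos: [0.5222, -0.3431, 0.0144]
tcp_rot: [2.971, 1.019, 0.0]
wrist_force: [-0.9, 0.5, 2.0]
width: 0.155
```

>>> arm_command(rows=[{"delta_rot": [0,0,0],"xyz": [0,0,-0.002],"gripper": 0.0},{"delta_rot": [0,0,0],"xyz": [0,0,-0.005],"gripper": 0.0},{"delta_rot": [0,0,0],"xyz": [0,0,-0.01],"gripper": 0.0},{"delta_rot": [0,0,0],"xyz": [0,0,-0.012],"gripper": 0.0},{"delta_rot": [0,0,0],"xyz": [0,0,-0.012],"gripper": 0.0},{"delta_rot": [0,0,0],"xyz": [0,0,-0.012],"gripper": 0.0},{"delta_rot": [0,0,0],"xyz": [0,0,-0.012],"gripper": 0.0},{"delta_rot": [0,0,0],"xyz": [0,0,-0.01],"gripper": 0.0},{"delta_rot": [0,0,0],"xyz": [0,0,-0.005],"gripper": 0.0},{"delta_rot": [0,0,0],"xyz": [0,0,0],"gripper": 0.0}])

```text
time: 5.65
tool_pos: [0.5227, -0.3435, 0.0956]
tcp_rot: [2.97, 1.019, 0.002]
wrist_force: [0.9, -0.4, -1.4]
width: 0.151
```

Run:
```python
from h import *
from workcell import bot,read_camera
# target: dish axis on stage; grip 62mm out at -52
d=np.array([np.cos(np.radians(-52.1)),np.sin(np.radians(-52.1))])
go(bot.read_state(),[*(np.array([.5346,.0415])+.064*d),.0955],37.9)
for n,f in (("scene","s1"),("top","t1")):
    c=read_camera(n);pickle.dump(c,open(f"pics/{f}.pkl","wb"));cv2.imwrite(f"pics/{f}.png",c["pixels"][:,:,::-1])
a=load("s1")["pixels"][230:340,200:340,::-1];b=load("t1")["pixels"][190:300,340:480,::-1]
cv2.imwrite("pics/g2.png",cv2.resize(np.hstack([a,b]),None,fx=2.8,fy=2.8,interpolation=2))
```

```text
now [ 0.5227 -0.3435  0.0956] az 37.87 t 5.65 w 12.9 F [ 0.9 -0.4 -1.4]
shift cur axes [ 2.457e-01 -2.326e-01 -2.000e-04] target axes [ 2.458e-01 -2.325e-01  1.000e-04] turn [ 0.002  -0.0006 -0.0005]
```

View pics/g2.png

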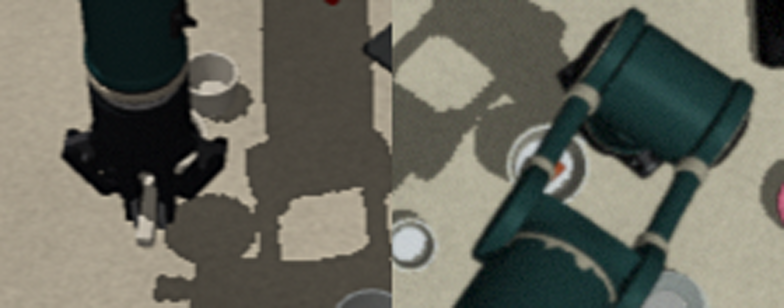

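The dish is held and lifted, with the chip still in it (top crop 560,170). Moving it above the stage with soft ramps.

>>> arm_command(rows=[{"delta_rot": [0,0,0],"xyz": [0.005,-0.0045,0],"gripper": 0.0},{"delta_rot": [0,0,0],"xyz": [0.0095,-0.009,0],"gripper": 0.0},{"delta_rot": [0,0,0],"xyz": [0.014,-0.0135,0],"gripper": 0.0},{"delta_rot": [0,0,0],"xyz": [0.019,-0.018,0],"gripper": 0.0},{"delta_rot": [0,0,0],"xyz": [0.019,-0.018,0],"gripper": 0.0},{"delta_rot": [0,0,0],"xyz": [0.019,-0.018,0],"gripper": 0.0},{"delta_rot": [0,0,0],"xyz": [0.019,-0.018,0],"gripper": 0.0},{"delta_rot": [0,0,0],"xyz": [0.019,-0.018,0],"gripper": 0.0},{"delta_rot": [0,0,0],"xyz": [0.019,-0.018,0],"gripper": 0.0},{"delta_rot": [0,0,0],"xyz": [0.019,-0.018,0],"gripper": 0.0},{"delta_rot": [0,0,0],"xyz": [0.019,-0.018,0],"gripper": 0.0},{"delta_rot": [0,0,0],"xyz": [0.019,-0.018,0],"gripper": 0.0}])

```text
time: 6.95
tool_pos: [0.5629, -0.0685, 0.094]
tcp_rot: [-2.97, -1.021, 0.001]
wrist_force: [0.1, 0.4, -0.9]
width: 0.16
```

>>> arm_command(rows=[{"delta_rot": [0,0,0],"xyz": [0.017,-0.016,0],"gripper": 0.0},{"delta_rot": [0,0,0],"xyz": [0.014,-0.013,0],"gripper": 0.0},{"delta_rot": [0,0,0],"xyz": [0.01,-0.009,0],"gripper": 0.0},{"delta_rot": [0,0,0],"xyz": [0.006,-0.006,0],"gripper": 0.0},{"delta_rot": [0,0,0],"xyz": [0,0,0],"gripper": 0.0},{"delta_rot": [0,0,0],"xyz": [0,0,0],"gripper": 0.0}])

```text
time: 7.55
tool_pos: [0.5734, -0.0079, 0.0942]
tcp_rot: [2.971, 1.02, -0.001]
wrist_force: [0.6, -0.4, -1.5]
width: 0.153
```

Run:
```python
from h import *
from workcell import bot,read_camera
d=np.array([np.cos(np.radians(-52.1)),np.sin(np.radians(-52.1))])
go(bot.read_state(),[*(np.array([.5346,.0415])+.064*d),.0955],37.9)
for n,f in (("scene","s2"),("top","t2")):
    c=read_camera(n);pickle.dump(c,open(f"pics/{f}.pkl","wb"))
a=load("s2")["pixels"][150:290,290:450,::-1];b=load("t2")["pixels"][160:300,190:350,::-1]
cv2.imwrite("pics/g3.png",cv2.resize(np.hstack([a,b]),None,fx=2.5,fy=2.5,interpolation=2))
```

```text
now [ 0.5734 -0.0079  0.0942] az 37.89 t 7.55 w 13.1 F [ 0.6 -0.4 -1.5]
shift cur axes [-0.0003  0.0012 -0.0013] target axes [-0.0003  0.0012 -0.0013] turn [ 0.0001  0.0004 -0.0001]
```

View pics/g3.png

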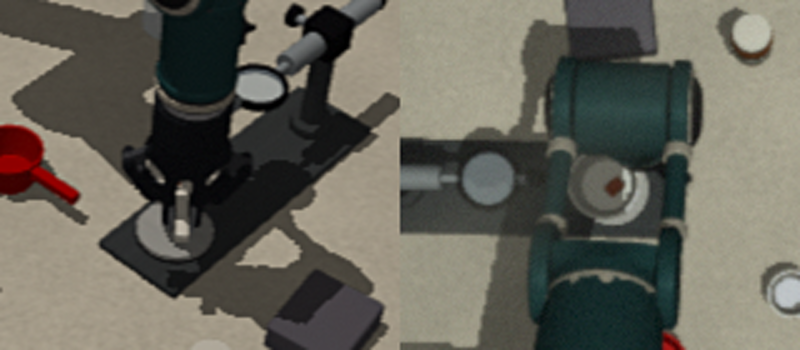

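Run:
```python
from h import *
from scipy.optimize import least_squares
c=load("t2");W=cloud(c);z=W[...,2]
# arm clearance to post column
r=np.hypot(W[...,0]-.537,W[...,1]-.106)
for R0 in(.02,.04,.06):
    k=(r<R0);print(R0,k.sum(),np.sort(z[k])[-5:].round(3))
k=(z>.25)&(z<.6)&(np.abs(W[...,0]-.537)<.05)&(W[...,1]>0);print("arm pts near post row: ymax",np.nanmax(W[k][:,1]) if k.any() else None,np.nanmin(z[k]) if k.any() else None)
m=(z>.10)&(z<.14)&(np.abs(W[...,0]-.535)<.06)&(np.abs(W[...,1]-.04)<.06)
print("dish high pts",m.sum(),np.percentile(z[m],[5,50,95]).round(4))
P=W[m];hh=np.hypot(P[:,0]-.5346,P[:,1]-.0415);
vis=np.zeros((480,640),np.uint8);vis[m]=255
cv2.imwrite("pics/m3.png",cv2.resize(vis[200:270,240:320],None,fx=7,fy=7,interpolation=0))
# level check: plane fit
Q=P[hh<.045];A=np.c_[Q[:,:2]-[.5346,.0415],np.ones(len(Q))];x,res,*_=np.linalg.lstsq(A,Q[:,2],rcond=None);print("plane",x)
px=c["pixels"]
cv2.imwrite("pics/m4.png",cv2.resize(px[205:270,240:320,::-1],None,fx=9,fy=9,interpolation=2))
```

```text
0.02 66 [0.208 0.208 0.208 0.212 0.212]
0.04 381 [0.208 0.208 0.208 0.212 0.212]
0.06 1083 [0.49  0.49  0.492 0.493 0.497]
arm pts near post row: ymax 0.058518878119982756 0.25048865617558436
dish high pts 194 [0.1009 0.1183 0.1272]
plane [-0.08621257 -0.02529502  0.11563026]
```

View pics/m3.png

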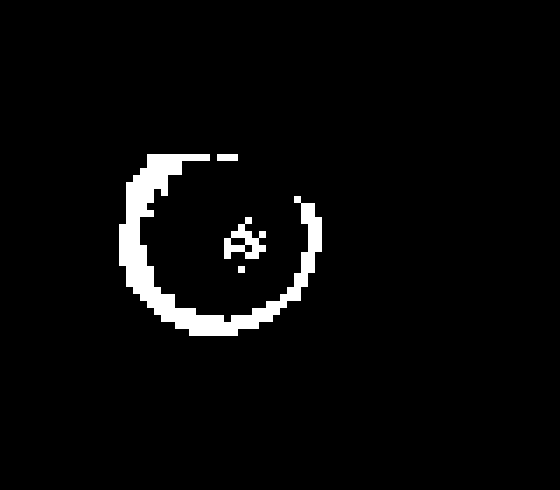

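View pics/m4.png

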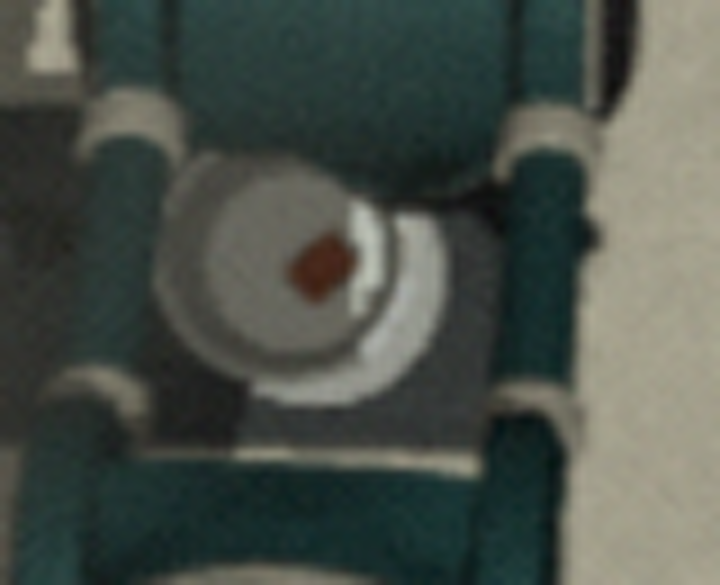

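Run:
```python
from h import *
from scipy.optimize import least_squares
c=load("t2");W=cloud(c);z=W[...,2]
m=((z>.10)&(z<.14)&(np.abs(W[...,0]-.535)<.06)&(np.abs(W[...,1]-.04)<.06)).astype(np.uint8)
cs,_=cv2.findContours(m,0,cv2.CHAIN_APPROX_NONE);q=cv2.convexHull(max(cs,key=cv2.contourArea))[:,0]
q=q[(q[:,1]>224)]
for zr in(.120,.124):
    P=np.array([onz(c,u,v,zr)[:2] for u,v in q])
    for r in(.0385,.0395):
        f=least_squares(lambda x:np.hypot(P[:,0]-x[0],P[:,1]-x[1])-r,[.535,.04]);print(zr,r,f.x.round(4),abs(f.fun).max().round(4))
# depth tilt from front part; median z by side
for s,k in(("left",(W[...,1]>.065)),("right",(W[...,1]<.015)),("near",(W[...,0]<.51))):
    kk=m.astype(bool)&k;print(s,kk.sum(),np.percentile(z[kk],[25,50,75,95]).round(4))
```

```text
0.12 0.0385 [0.5338 0.043 ] 0.0043
0.12 0.0395 [0.5348 0.0432] 0.0055
0.124 0.0385 [0.5336 0.0426] 0.0044
0.124 0.0395 [0.5346 0.0428] 0.0056
left 79 [0.1111 0.1183 0.1218 0.1277]
right 30 [0.1222 0.1249 0.1263 0.1274]
near 54 [0.1151 0.1204 0.1252 0.127 ]
```

Two independent estimates (TCP-based and rim fit) agree: the dish axis needs about +0.6 mm in x and -1 mm in y. I'll apply that and lower.

>>> arm_command(rows=[{"delta_rot": [0,0,0],"xyz": [0,0.001,0.005],"gripper": 0.0},{"delta_rot": [0,0,0],"xyz": [0,0,0.01],"gripper": 0.0},{"delta_rot": [0,0,0],"xyz": [0,0,0.01],"gripper": 0.0},{"delta_rot": [0,0,0],"xyz": [0,0,0.01],"gripper": 0.0},{"delta_rot": [0,0,0],"xyz": [0,0,0.008],"gripper": 0.0},{"delta_rot": [0,0,0],"xyz": [0,0,0.006],"gripper": 0.0},{"delta_rot": [0,0,0],"xyz": [0,0,0.004],"gripper": 0.0},{"delta_rot": [0,0,0],"xyz": [0,0,0],"gripper": 0.0},{"delta_rot": [0,0,0],"xyz": [0,0,0],"gripper": 0.0}])

```text
time: 8.55
tool_pos: [0.5745, -0.0085, 0.0415]
tcp_rot: [2.971, 1.02, 0.0]
wrist_force: [0.2, -0.1, -0.3]
width: 0.15
```

>>> arm_command(rows=[{"delta_rot": [0,0,0],"xyz": [0,0,0.002],"gripper": 0.0},{"delta_rot": [0,0,0],"xyz": [0,0,0],"gripper": 0.0},{"delta_rot": [0,0,0],"xyz": [0,0,0],"gripper": 0.0}])

```text
time: 8.85
tool_pos: [0.5744, -0.0085, 0.0395]
tcp_rot: [2.971, 1.02, 0.001]
wrist_force: [-0.0, -0.1, -1.6]
width: 0.154
```

>>> arm_command(rows=[{"delta_rot": [0,0,0],"xyz": [0,0,0.0015],"gripper": 0.0},{"delta_rot": [0,0,0],"xyz": [0,0,0],"gripper": 0.0},{"delta_rot": [0,0,0],"xyz": [0,0,0],"gripper": 0.0}])

```text
time: 9.15
tool_pos: [0.5742, -0.0085, 0.0377]
tcp_rot: [-2.972, -1.019, 0.0]
wrist_force: [-0.6, 0.3, -1.3]
width: 0.148
```

>>> arm_command(rows=[{"delta_rot": [0,0,0],"xyz": [0,0,0.001],"gripper": 0.0},{"delta_rot": [0,0,0],"xyz": [0,0,0],"gripper": 0.0},{"delta_rot": [0,0,0],"xyz": [0,0,0],"gripper": 0.0}])

```text
time: 9.45
tool_pos: [0.5742, -0.0086, 0.0367]
tcp_rot: [-2.972, -1.019, 0.0]
wrist_force: [0.4, -0.8, -1.5]
width: 0.153
```

>>> arm_command(rows=[{"delta_rot": [0,0,0],"xyz": [0,0,0.001],"gripper": 0.0},{"delta_rot": [0,0,0],"xyz": [0,0,0],"gripper": 0.0},{"delta_rot": [0,0,0],"xyz": [0,0,0],"gripper": 0.0}])

```text
time: 9.75
tool_pos: [0.5745, -0.0087, 0.0363]
tcp_rot: [2.971, 1.019, 0.001]
wrist_force: [-1.6, -1.4, 3.8]
width: 0.151
```

Run:
```python
from h import *
from workcell import bot,read_camera
s=bot.read_state();print(s["wrist_force"],s["torque"])
for n,f in (("scene","s3"),("top","t3")):
    c=read_camera(n);pickle.dump(c,open(f"pics/{f}.pkl","wb"))
a=load("s3")["pixels"][180:280,310:430,::-1];b=load("t3")["pixels"][200:270,240:324,::-1]
cv2.imwrite("pics/g4.png",np.hstack([cv2.resize(a,(400,333),interpolation=2),cv2.resize(b,(400,333),interpolation=2)]))
W=cloud(load("t3"));z=W[...,2]
m=((z>.055)&(z<.08)&(np.abs(W[...,0]-.535)<.05)&(np.abs(W[...,1]-.04)<.05))
print(m.sum());
for q,k in(("left",(W[...,1]>.065)),("right",(W[...,1]<.02)),("near",(W[...,0]<.51))):
    kk=m&k;print(q,kk.sum(),np.percentile(z[kk],[50,75,95]).round(4))
```

```text
[-1.55589833 -1.41225483  3.82745634] [-0.06694485  0.29149087 -0.03163521]
100
left 39 [0.065  0.0673 0.0721]
right 25 [0.0665 0.0674 0.0727]
near 39 [0.067  0.0693 0.0713]
```

View pics/g4.png

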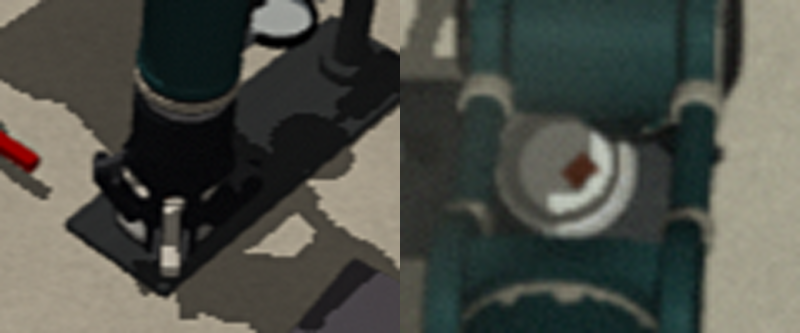

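Contact is felt (the force rose by 5 N at z=0.0363, where 0.0364 was predicted). I'll check centring before release.

Run:
```python
from h import *
from scipy.optimize import least_squares
c=load("t3");W=cloud(c);z=W[...,2]
print("predicted px of rim centre",proj(c,[.5346,.0415,.066]),"stage",proj(c,[.5346,.0415,.022]), 'cam',ray(c,0,0)[0])
m=((z>.045)&(z<.08)&(np.abs(W[...,0]-.535)<.055)&(np.abs(W[...,1]-.04)<.055)).astype(np.uint8)
cs,_=cv2.findContours(m,0,cv2.CHAIN_APPROX_NONE);q=np.vstack(cs)[:,0];q=cv2.convexHull(q)[:,0];print(q.tolist())
P=np.array([onz(c,u,v,.066)[:2] for u,v in q])
f=least_squares(lambda x:np.hypot(P[:,0]-x[0],P[:,1]-x[1])-.039,[.535,.04],loss="cauchy",f_scale=.001);print(f.x.round(4),f.fun.round(4))
px=c["pixels"].astype(int);h=cv2.cvtColor(c["pixels"],cv2.COLOR_RGB2HSV)
cv2.imwrite("pics/m5.png",cv2.resize(c["pixels"][210:262,250:310,::-1],None,fx=11,fy=11,interpolation=0))
```

```text
predicted px of rim centre (np.float64(272.9992912415654), np.float64(234.32542735287913)) stage (np.float64(274.47135503899835), np.float64(235.39172842475716)) cam [ 0.41710082 -0.11351248  1.69149087]
[[286, 230], [286, 239], [284, 242], [280, 246], [278, 247], [274, 248], [273, 248], [268, 247], [266, 246], [263, 244], [261, 241], [260, 239], [260, 232], [261, 227], [264, 224], [270, 224]]
[0.5352 0.0415] [-0.0007  0.0001 -0.0008 -0.0001 -0.      0.0002  0.     -0.0002 -0.0003
  0.0004 -0.0002 -0.0001 -0.002   0.0003 -0.0008 -0.0093]
```

View pics/m5.png

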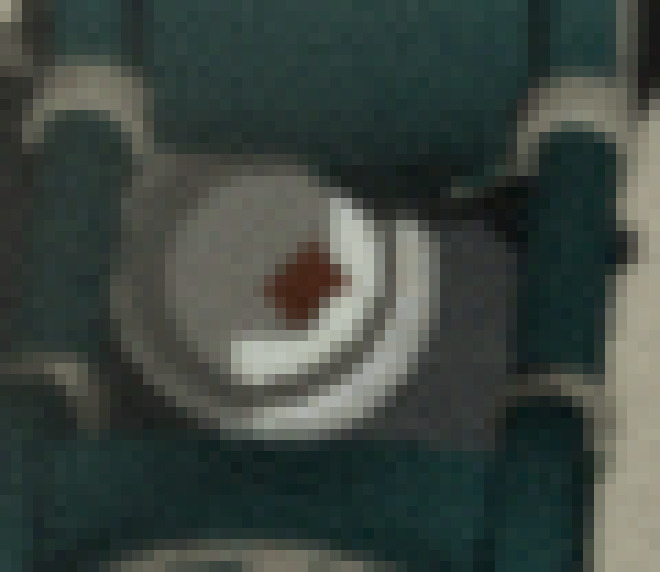

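The rim fit gives (0.5352, 0.0415), centred within 1 mm. Releasing.

>>> arm_command(rows=[{"delta_rot": [0,0,0],"xyz": [0,0,0],"gripper": 0.018},{"delta_rot": [0,0,0],"xyz": [0,0,0],"gripper": 0.022},{"delta_rot": [0,0,0],"xyz": [0,0,0],"gripper": 0.03},{"delta_rot": [0,0,0],"xyz": [0,0,0],"gripper": 0.04},{"delta_rot": [0,0,0],"xyz": [0,0,0],"gripper": 0.05},{"delta_rot": [0,0,0],"xyz": [0,0,0],"gripper": 0.05},{"delta_rot": [0,0,0],"xyz": [0,0,-0.01],"gripper": 0.05},{"delta_rot": [0,0,0],"xyz": [0,0,-0.02],"gripper": 0.05},{"delta_rot": [0,0,0],"xyz": [0,0,-0.03],"gripper": 0.05},{"delta_rot": [0,0,0],"xyz": [0,0,-0.04],"gripper": 0.05},{"delta_rot": [0,0,0],"xyz": [0,0,-0.04],"gripper": 0.05},{"delta_rot": [0,0,0],"xyz": [0,0,-0.04],"gripper": 0.05}])

```text
time: 11.05
tool_pos: [0.5741, -0.0085, 0.2182]
tcp_rot: [2.971, 1.019, 0.001]
wrist_force: [0.8, 0.3, 0.3]
width: 0.583
```

>>> arm_command(rows=[{"delta_rot": [0,0,0],"xyz": [0,0,-0.03],"gripper": 0.05},{"delta_rot": [0,0,-0.14],"xyz": [0,0,-0.01],"gripper": 0.05},{"delta_rot": [0,0,-0.14],"xyz": [0,0,0],"gripper": 0.05},{"delta_rot": [0,0,-0.14],"xyz": [0,0,0],"gripper": 0.05},{"delta_rot": [0,0,-0.14],"xyz": [0,0,0],"gripper": 0.05},{"delta_rot": [0,0,-0.14],"xyz": [0,0,0],"gripper": 0.05},{"delta_rot": [0,0,-0.14],"xyz": [0,0,0],"gripper": 0.05},{"delta_rot": [0,0,-0.03],"xyz": [0,0,0],"gripper": 0.05},{"delta_rot": [0,0,0],"xyz": [0,0,0],"gripper": 0.05}])

```text
time: 11.95
tool_pos: [0.5743, -0.0085, 0.2563]
tcp_rot: [2.267, 2.174, 0.001]
wrist_force: [-0.7, -0.3, -0.6]
width: 0.587
```

Run:
```python
from h import *
from workcell import bot,read_camera
st=np.array([.5346,.0415]);u=np.array([.042,.999])
p=st+.065*u;print(p)
go(bot.read_state(),[*p,.24],87.6)
for n,f in (("scene","s4"),("top","t4")):
    c=read_camera(n);pickle.dump(c,open(f"pics/{f}.pkl","wb"))
a=load("s4")["pixels"][150:290,290:450,::-1];b=load("t4")["pixels"][160:300,190:350,::-1]
cv2.imwrite("pics/g5.png",cv2.resize(np.hstack([a,b]),None,fx=2.5,fy=2.5,interpolation=2))
```

```text
[0.53733  0.106435]
now [ 0.5743 -0.0085  0.2563] az 87.6 t 11.95 w 50.1 F [-0.7 -0.3 -0.6]
shift cur axes [ 0.1133 -0.0417  0.0163] target axes [ 0.1133 -0.0417  0.0163] turn [ 0.0006 -0.     -0.    ]
```

View pics/g5.png

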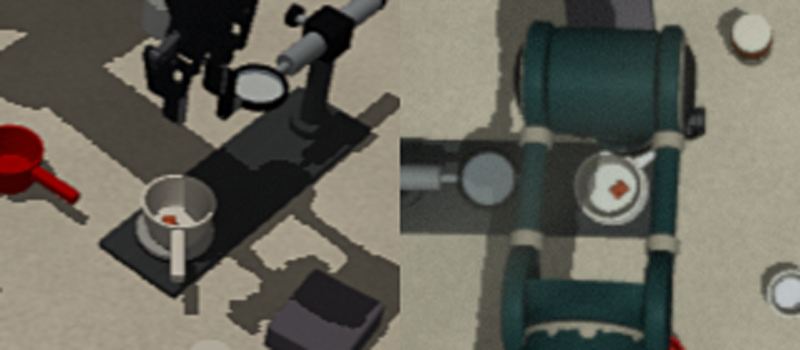

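The dish stands upright on the stage with the chip inside. I'll measure its centring in both views now that it is in sight.

Run:
```python
from h import *
from scipy.optimize import least_squares
for n in("t4","s4"):
    c=load(n);W=cloud(c);z=W[...,2]
    zlo=.052 if n=="t4" else .058
    m=((z>zlo)&(z<.08)&(np.abs(W[...,0]-.535)<.055)&(np.abs(W[...,1]-.04)<.06)).astype(np.uint8)
    cs,_=cv2.findContours(m,0,cv2.CHAIN_APPROX_NONE);q=cv2.convexHull(np.vstack(cs)[:,0])[:,0]
    P=np.array([onz(c,u,v,.066)[:2] for u,v in q])
    ang=np.degrees(np.arctan2(P[:,1]-.0415,P[:,0]-.535));k=np.abs((ang+52+180)%360-180)>35
    if n=="s4": k&=np.array([v for u,v in q])<238
    P=P[k]
    f=least_squares(lambda x:np.hypot(P[:,0]-x[0],P[:,1]-x[1])-.039,[.535,.04],loss="cauchy",f_scale=.001);print(n,f.x.round(4),f.fun.round(4))
    print(np.percentile(z[m>0],[10,50,90]))
    cv2.imwrite(f"pics/e_{n}.png",cv2.resize(c["pixels"][205:275,330:400,::-1] if n=="s4" else c["pixels"][200:270,240:310,::-1],None,fx=8,fy=8,interpolation=2))
```

```text
t4 [0.5354 0.0419] [-0.0003 -0.0004  0.0003  0.0003  0.0004  0.0003 -0.0002 -0.0003  0.0003
 -0.0005 -0.0003  0.0003  0.0001 -0.0001 -0.0001  0.0001  0.0003]
[0.05613443 0.0646314  0.07013395]
s4 [0.536  0.0421] [ 0.0003  0.0002  0.0001 -0.0002 -0.      0.0007  0.0018  0.0041  0.0015
  0.0001 -0.      0.0002 -0.      0.    ]
[0.05916362 0.06328556 0.06724985]
```

View pics/e_s4.png

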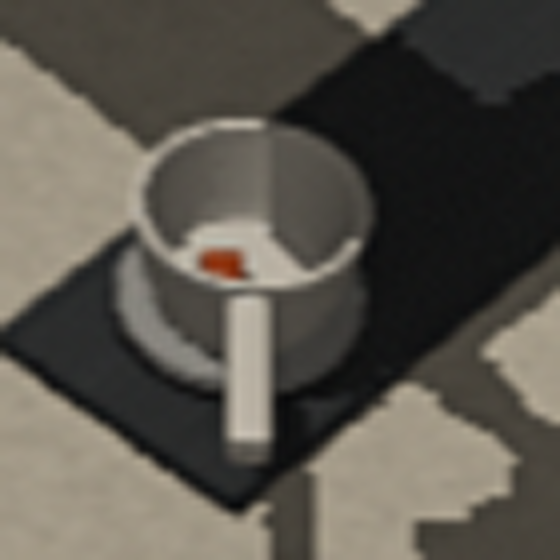

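View pics/e_t4.png

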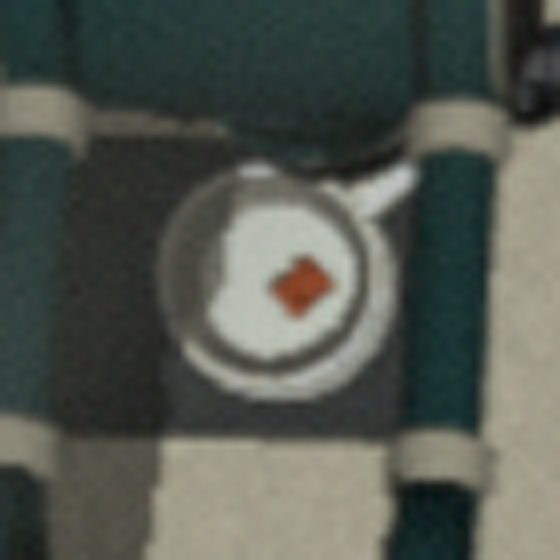

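Run:
```python
from h import *
img={}
for n,(u0,v0) in (("s4",(330,205)),("t4",(240,200))):
    c=load(n);im=cv2.imread(f"pics/e_{n}.png")
    for ctr,z,r,col in (((.5346,.0415),.022,.042,(0,255,0)),((.5346,.0415),.066,.04,(0,0,255)),((.5346,.0415),.066,.036,(255,0,0))):
        P=[proj(c,[ctr[0]+r*np.cos(a),ctr[1]+r*np.sin(a),z]) for a in np.linspace(0,6.283,80)]
        P=((np.array(P)-[u0,v0]+.5)*8-.5).round().astype(int)
        cv2.polylines(im,[P],True,col,1)
    img[n]=im[90:480,80:470]
cv2.imwrite("pics/ov.png",np.hstack([img["s4"],img["t4"]]))
```

```text
(no output)
```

View pics/ov.png

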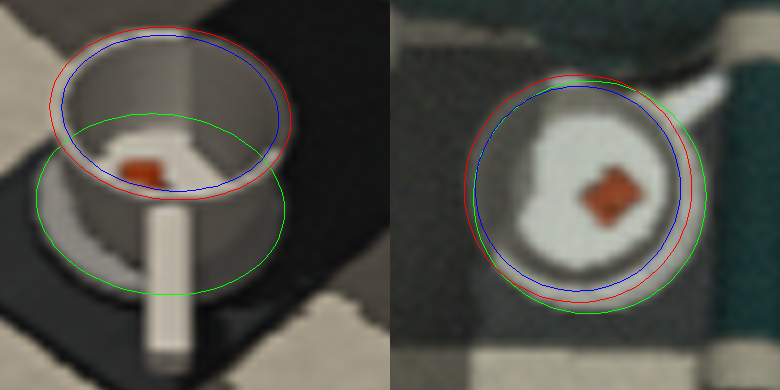

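The overlay matches in both views: the dish is centred within about 1 mm. Next, check the post position from its top points.

Run:
```python
from h import *
for n in("top0","scene0"):
    W=cloud(load(n));z=W[...,2];m=(z>.19)&(z<.225)&(abs(W[...,0]-.537)<.04)&(abs(W[...,1]-.106)<.04)
    P=W[m];print(n,len(P),P.min(0).round(3),P.max(0).round(3),np.median(P,0).round(4))
```

```text
top0 36 [0.53  0.099 0.19 ] [0.543 0.114 0.214] [0.5374 0.1062 0.2033]
scene0 44 [0.531 0.096 0.191] [0.546 0.115 0.208] [0.5396 0.1031 0.2017]
```

>>> arm_command(rows=[{"delta_rot": [0,0,0],"xyz": [0.02,-0.0085,0],"gripper": 0.05},{"delta_rot": [0,0,0],"xyz": [0.025,-0.009,0],"gripper": 0.05},{"delta_rot": [0,0,0],"xyz": [0.025,-0.009,0],"gripper": 0.05},{"delta_rot": [0,0,0],"xyz": [0.025,-0.009,0],"gripper": 0.05},{"delta_rot": [0,0,0],"xyz": [0.018,-0.006,0],"gripper": 0.05},{"delta_rot": [0,0,0],"xyz": [0,0,0],"gripper": 0.05},{"delta_rot": [0,0,0],"xyz": [0,0,0],"gripper": 0.05}])

```text
time: 12.75
tool_pos: [0.5373, 0.1061, 0.2559]
tcp_rot: [2.265, 2.177, -0.0]
wrist_force: [-0.3, -0.8, -0.1]
width: 0.585
```

Run:
```python
from h import *
from workcell import bot,read_camera
go(bot.read_state(),[.5373,.1064,.169],87.6)
c=read_camera("scene");b=c["pixels"][130:230,340:460,::-1];cv2.imwrite("pics/g6.png",cv2.resize(b,None,fx=6,fy=6,interpolation=2))
```

```text
now [0.5373 0.1061 0.2559] az 87.73 t 12.75 w 50.0 F [-0.3 -0.8 -0.1]
shift cur axes [ 0.0004 -0.0001  0.0869] target axes [ 0.0003 -0.      0.0869] turn [0.0003 0.0005 0.0023]
```

View pics/g6.png

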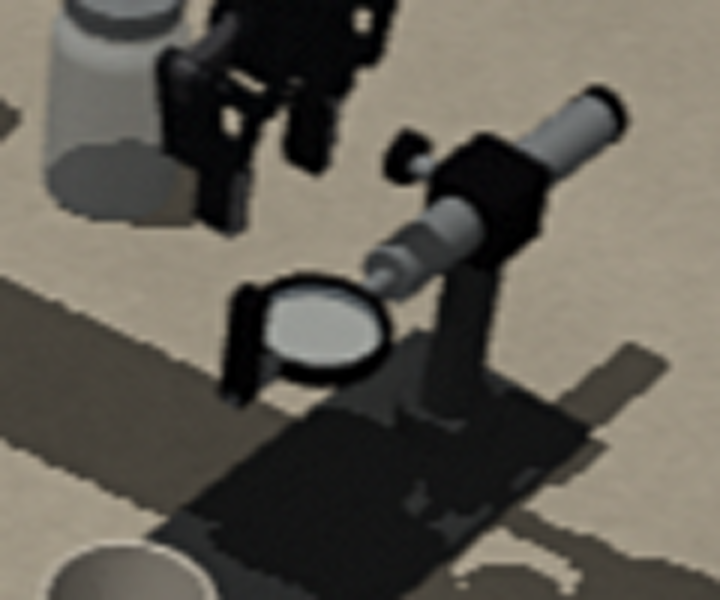

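The post (crop 240,340) lies below the open jaws (crop 220,220 and 305,165). Descend and close.

>>> arm_command(rows=[{"delta_rot": [0,0,0],"xyz": [0,0,0.015],"gripper": 0.05},{"delta_rot": [0,0,0],"xyz": [0,0,0.02],"gripper": 0.05},{"delta_rot": [0,0,0],"xyz": [0,0,0.02],"gripper": 0.05},{"delta_rot": [0,0,0],"xyz": [0,0,0.016],"gripper": 0.05},{"delta_rot": [0,0,0],"xyz": [0,0,0.01],"gripper": 0.05},{"delta_rot": [0,0,0],"xyz": [0,0,0.005],"gripper": 0.05},{"delta_rot": [0,0,0],"xyz": [0,0,0],"gripper": 0.05},{"delta_rot": [0,0,0],"xyz": [0,0,0],"gripper": 0.05}])

```text
time: 13.6
tool_pos: [0.5378, 0.1059, 0.1704]
tcp_rot: [2.265, 2.176, 0.001]
wrist_force: [0.7, 1.0, 0.4]
width: 0.585
```

>>> arm_command(rows=[{"delta_rot": [0,0,0],"xyz": [0,0,0],"gripper": 0.035},{"delta_rot": [0,0,0],"xyz": [0,0,0],"gripper": 0.025},{"delta_rot": [0,0,0],"xyz": [0,0,0],"gripper": 0.02},{"delta_rot": [0,0,0],"xyz": [0,0,0],"gripper": 0.016},{"delta_rot": [0,0,0],"xyz": [0,0,0],"gripper": 0.012},{"delta_rot": [0,0,0],"xyz": [0,0,0],"gripper": 0.005},{"delta_rot": [0,0,0],"xyz": [0,0,0],"gripper": 0.0},{"delta_rot": [0,0,0],"xyz": [0,0,0],"gripper": 0.0},{"delta_rot": [0,0,0],"xyz": [0,0,0],"gripper": 0.0}], force=70)

```text
time: 14.5
tool_pos: [0.5376, 0.1064, 0.1705]
tcp_rot: [2.265, 2.177, 0.002]
wrist_force: [-2.1, 3.2, 5.6]
width: 0.155
```

Run:
```python
from h import *
from workcell import bot,read_camera
u=np.array([.042,.999])
s=bot.read_state();print(s["tool_pos"])
go(s,[.5373-.120*u[0],.1064-.120*u[1],s["tool_pos"][2]],87.6)
c=read_camera("scene");b=c["pixels"][130:230,340:460,::-1];cv2.imwrite("pics/g7.png",cv2.resize(b,None,fx=6,fy=6,interpolation=2))
```

```text
[0.53761215 0.10639592 0.17047314]
now [0.5376 0.1064 0.1705] az 87.72 t 14.5 w 13.2 F [-2.1  3.2  5.6]
shift cur axes [-1.2e-01 -6.0e-04 -1.0e-04] target axes [-0.12   -0.0003  0.    ] turn [ 0.0008 -0.0007  0.0021]
```

View pics/g7.png

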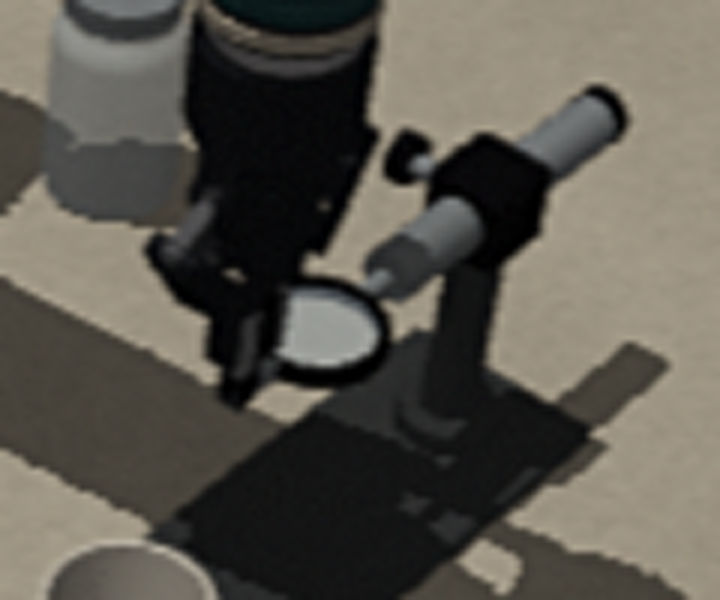

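The post is gripped (opening reads 13 mm, as on the 14 mm handle). Pull most of the way gently.

>>> arm_command(rows=[{"delta_rot": [0,0,0],"xyz": [-0.003,0,0],"gripper": 0.0},{"delta_rot": [0,0,0],"xyz": [-0.006,0,0],"gripper": 0.0},{"delta_rot": [0,0,0],"xyz": [-0.01,0,0],"gripper": 0.0},{"delta_rot": [0,0,0],"xyz": [-0.012,0,0],"gripper": 0.0},{"delta_rot": [0,0,0],"xyz": [-0.012,0,0],"gripper": 0.0},{"delta_rot": [0,0,0],"xyz": [-0.012,0,0],"gripper": 0.0},{"delta_rot": [0,0,0],"xyz": [-0.012,0,0],"gripper": 0.0},{"delta_rot": [0,0,0],"xyz": [-0.012,0,0],"gripper": 0.0},{"delta_rot": [0,0,0],"xyz": [-0.012,0,0],"gripper": 0.0},{"delta_rot": [0,0,0],"xyz": [-0.01,0,0],"gripper": 0.0},{"delta_rot": [0,0,0],"xyz": [-0.007,0,0],"gripper": 0.0},{"delta_rot": [0,0,0],"xyz": [-0.004,0,0],"gripper": 0.0}])

```text
time: 15.75
tool_pos: [0.5328, -0.0047, 0.1705]
tcp_rot: [-2.264, -2.175, -0.003]
wrist_force: [-2.7, 9.5, 6.1]
width: 0.149
```

>>> arm_command(rows=[{"delta_rot": [0,0,0],"xyz": [-0.003,0,0],"gripper": 0.0},{"delta_rot": [0,0,0],"xyz": [0,0,0],"gripper": 0.0},{"delta_rot": [0,0,0],"xyz": [0,0,0],"gripper": 0.0}])

```text
time: 16.05
tool_pos: [0.5326, -0.0074, 0.1705]
tcp_rot: [-2.264, -2.175, -0.003]
wrist_force: [-1.9, 8.7, 7.2]
width: 0.152
```

Run:
```python
from h import *
from workcell import bot,read_camera
u=np.array([.042,.999])
s=bot.read_state();print("pulled",((np.array([.5376,.1064])-s["tool_pos"][:2])@u).round(4),s["joint_torque"].round(1))
go(s,[.5376-.120*u[0],.1064-.120*u[1],.1705],87.6)
for n,f in (("scene","s5"),("top","t5")):
    c=read_camera(n);pickle.dump(c,open(f"pics/{f}.pkl","wb"))
a=load("s5")["pixels"][130:280,310:450,::-1];b=load("t5")["pixels"][200:270,150:310,::-1]
cv2.imwrite("pics/g8.png",cv2.resize(a,None,fx=4,fy=4,interpolation=2));cv2.imwrite("pics/g9.png",cv2.resize(b,None,fx=5,fy=5,interpolation=2))
```

```text
pulled 0.1139 [ -4.6 -33.7 -32.7  -2.4  -0.8  -0.1]
now [ 0.5326 -0.0074  0.1705] az 87.7 t 16.05 w 13.0 F [-1.9  8.7  7.2]
shift cur axes [-0.0061  0.0002 -0.0001] target axes [-0.0061  0.0002 -0.    ] turn [-0.0001 -0.0029  0.0017]
```

View pics/g8.png

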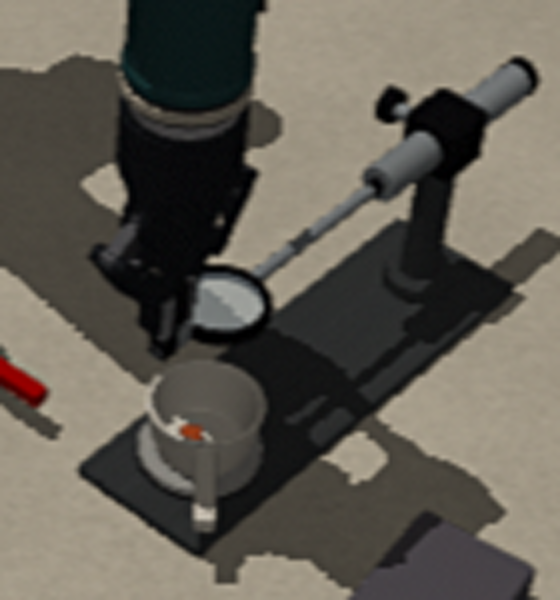

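View pics/g9.png

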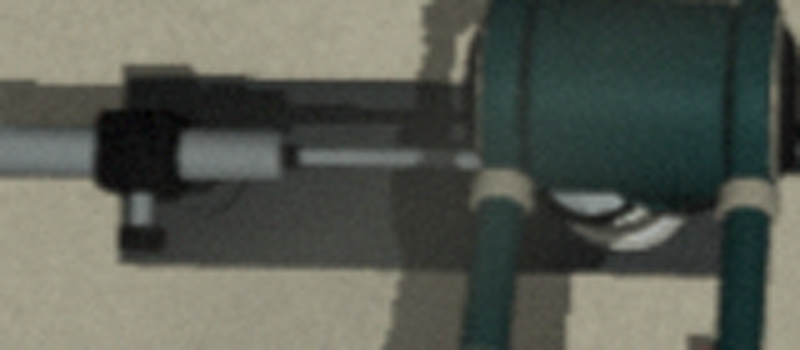

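The band shows at the sleeve mouth (top crop 285–300, about 8 mm), which fits a pull of 0.114. About 6.5 mm more brings it just fully out.

>>> arm_command(rows=[{"delta_rot": [0,0,0],"xyz": [-0.003,0,0],"gripper": 0.0},{"delta_rot": [0,0,0],"xyz": [-0.0025,0,0],"gripper": 0.0},{"delta_rot": [0,0,0],"xyz": [-0.001,0,0],"gripper": 0.0},{"delta_rot": [0,0,0],"xyz": [0,0,0],"gripper": 0.0},{"delta_rot": [0,0,0],"xyz": [0,0,0],"gripper": 0.0},{"delta_rot": [0,0,0],"xyz": [0,0,0],"gripper": 0.0}])

```text
time: 16.75
tool_pos: [0.5324, -0.0137, 0.1705]
tcp_rot: [-2.264, -2.175, -0.003]
wrist_force: [-2.1, 8.8, 5.9]
width: 0.156
```

Run:
```python
from h import *
from workcell import bot,read_camera
u=np.array([.042,.999])
s=bot.read_state();print("pulled",((np.array([.5376,.1064])-s["tool_pos"][:2])@u).round(4))
go(s,[.5376-.120*u[0],.1064-.120*u[1],.1705],87.6)
for n,f in (("scene","s6"),("top","t6")):
    c=read_camera(n);pickle.dump(c,open(f"pics/{f}.pkl","wb"))
a=load("s6")["pixels"][155:205,370:440,::-1];b=load("t6")["pixels"][215:245,180:250,::-1]
cv2.imwrite("pics/h1.png",np.vstack([cv2.resize(x,None,fx=7,fy=7,interpolation=2) for x in(a,b)]))
# band profile along rod (top), at z 0.155
c=load("t6");g=c["pixels"].astype(float).mean(-1)
st=np.array([.5346,.0415])
for d in np.arange(.120,.186,.0025):
    uu,vv=proj(c,[*(st+d*u),.155]);
    vals=[cv2.getRectSubPix(g.astype(np.float32),(1,1),(uu,vv+k))[0,0] for k in(-1,0,1)]
    print(d.round(4),np.round(uu,1),np.round(vals).astype(int))
```

```text
pulled 0.1202
now [ 0.5324 -0.0137  0.1705] az 87.71 t 16.75 w 13.3 F [-2.1  8.8  5.9]
shift cur axes [ 0.0002  0.0002 -0.    ] target axes [ 0.0002  0.0002 -0.    ] turn [-0.0002 -0.0031  0.0019]
0.12 224.7 [100 115 101]
0.1225 223.8 [101 116 104]
0.125 222.8 [104 117 104]
0.1275 221.9 [101 118 104]
0.13 221.0 [102 118 102]
0.1325 220.0 [101 117 104]
0.135 219.1 [101 119 105]
0.1375 218.1 [103 121 101]
0.14 217.2 [104 120 102]
0.1425 216.3 [104 118 104]
0.145 215.3 [103 119 105]
0.1475 214.4 [104 121 105]
0.15 213.5 [102 119 103]
0.1525 212.5 [ 90 106  93]
0.155 211.6 [64 73 64]
0.1575 210.7 [37 39 38]
0.16 209.7 [28 30 33]
0.1625 208.8 [28 29 32]
0.165 207.8 [30 35 35]
0.1675 206.9 [47 50 49]
0.17 206.0 [65 71 68]
0.1725 205.0 [87 92 95]
0.175 204.1 [109 115 116]
0.1775 203.2 [113 123 121]
0.18 202.2 [116 122 123]
0.1825 201.3 [115 120 122]
0.185 200.4 [114 120 122]
```

View pics/h1.png

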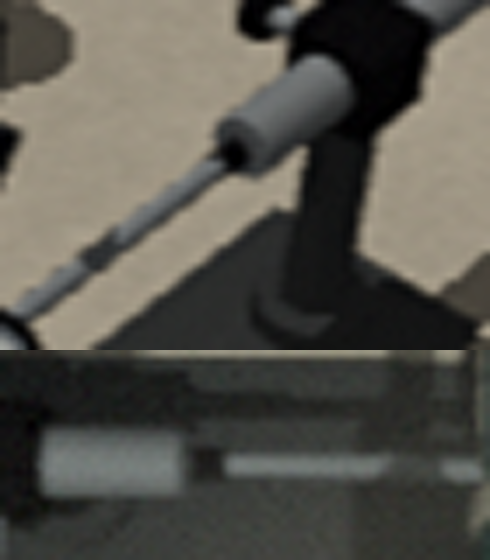

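Run:
```python
from h import *
cv2.imwrite("pics/s6.png",load("s6")["pixels"][:,:,::-1])
for n in(("s6"),):
    c=load(n);im=cv2.resize(c["pixels"][195:275,320:400,::-1],None,fx=6,fy=6,interpolation=2)
    for z,r,col in((.022,.042,(0,255,0)),(.066,.04,(0,0,255))):
        P=np.array([proj(c,[.5346+r*np.cos(a),.0415+r*np.sin(a),z]) for a in np.linspace(0,6.283,80)])
        cv2.polylines(im,[((P-[320,195]+.5)*6-.5).round().astype(int)],True,col,1)
    cv2.imwrite("pics/h2.png",im)
```

```text
(no output)
```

View pics/s6.png

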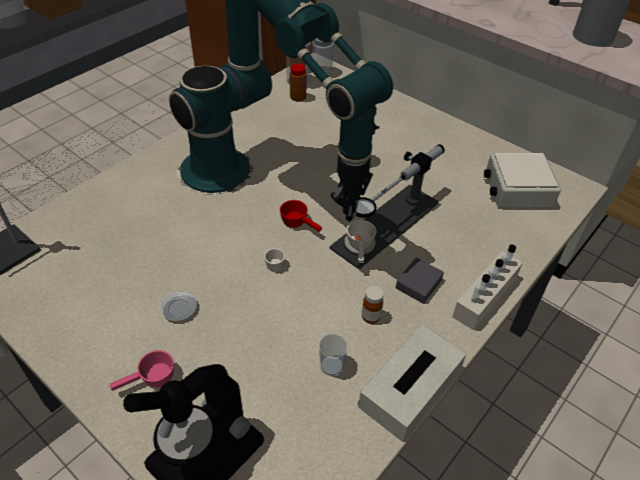

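View pics/h2.png

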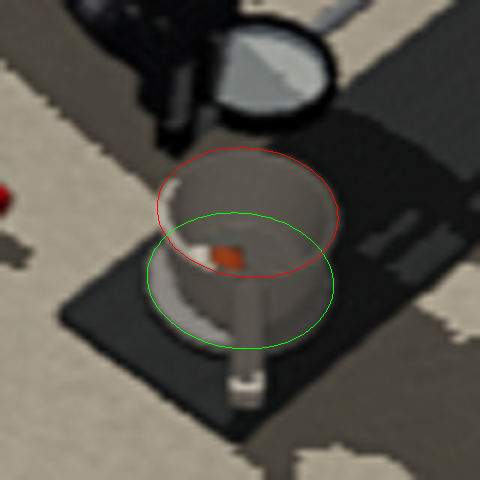

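The dish is still centred (rim circle centre about crop 247,212) with the chip inside (crop 227,257). The lens is at crop 275,75 and the bystanders are where they were. Handing in.

Run:
```python
from workcell import bot
print(bot.finish_job()); s=bot.read_state(); print(s["time"],s["tool_pos"],s["width"])
```

```text
the job is handed in; nothing more can be done
None
the job is handed in; nothing more can be done
```

I set the white handled dish upright on the stage with the chip still in it and let go. I then gripped the post, pulled the rod out to its mark, and handed in after about 17 s while still holding it against the spring.

- **Dish:** after release, the rim fits in both views put it within about 1.5 mm of the stage centre. The later picture with the rod out showed it unmoved.
- **Rod:** the gripper had moved 0.1202 m along the rod's axis. In the top view the whole black band shows (about 15 mm, for a 14 mm band), with its far edge at the sleeve mouth and no bright gap. The lens centre, worked out from the gripper's position, is within 1 mm of the stage centre along the rod. The spring force read about 9 N.
- **Other things:** by eye in the last scene picture, all the other things are where they were.
- **Disagreements:** the scene camera's depth readings of the post were about 2–3 mm off the top camera's and off the position expected from the stage. I used the expected position, which the top camera matched, and the grip held.
- **Refused calls:** the first two move calls were refused because rows lacked fields. They did not move the arm.

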